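# Thread a guide rod through its collar and two bushings and hold it

## Task

Pick out the guide rod and the shaft collar that match the bushings of the guide stand (the thick rod and the large collar). First lay the collar flat in the round nest on top of the stand and let go of it; then draw the rod from its holder and thread it, tapered foot first, down through the collar, the upper bushing and the lower bushing. Finish while still holding the rod there in the gripper, upright and still, not let go: its foot shows below the lower arm but stays clear of the base plate, the collar lies flat in its nest so that its screw can be tightened, and the other rod, the other collar, the hex key and the tape roll stay where they are.

Things in the scene. Friction and masses are not known exactly. Their poses are not given: they have to be found in the camera images.
- guide_stand: Fixed aluminium C-shaped guide stand. Origin: base underside, below the vertical bushing axis; +x points to its column. Base 125 x 80 mm, x -35 to 90, z 0 to 10. Column x 58 to 82, to z 120. Two level arms 56 mm wide, from the column to x -32: lower z 45 to 60, upper z 105 to 120, each with an 18.5 mm through bore (bushing) on the axis. Its highest point is the nest rim, z 125
- nest (a point): Centre of the nest's floor: top of the upper arm on the bushing axis, z 120 mm of the stand, axes as the stand's; a seated collar's origin lies here. The nest is a round rim 5 mm high, 57 mm outside, 44 mm inside flaring to 46 mm at the top
- thick_rod: Loose thick guide rod, about 160 g, upright in its holder, foot 10 mm above the bench. Origin: centre of the foot's end face; z along the rod to its head. Steel shaft 16 mm in diameter, z 0 to 145 mm, the lowest 7 mm tapering to 9 mm at the foot; on top a round black ribbed grip 26 mm in diameter, z 145 to 175 mm
- thick_rod_head (a point): Centre of the thick rod's black grip, 160 mm above its foot
- thick_holder: Grey plastic block, fixed, 56 x 56 x 55 mm high, with a 17.5 mm hole 45 mm deep in which the thick rod stands. Origin: centre of its underside. The two holders may have changed places
- large_collar: Large shaft collar, about 90 g, loose steel ring lying flat on the bench: outer diameter 40 mm, bore 20 mm, height 18 mm, small dark screw socket at its +x side. Origin: centre of its underside, z along its axis. The two collars may have changed places
- thin_rod: Thin guide rod, bystander: shaft 10 mm, black grip 18 mm in diameter, same lengths and origin as the thick rod. Stands in its own holder; leave alone
- thin_holder: Grey plastic block of the same size as the thick rod's holder, fixed, with an 11.5 mm hole for the thin rod. Origin: centre of its underside
- small_collar: Small shaft collar, bystander: outer diameter 30 mm, bore 12 mm, height 18 mm, flat on the bench. Origin: centre of its underside; leave alone
- hex_key: Black L-shaped hex key, 29 x 78 x 5 mm, lying on the bench, bystander; origin at the centre of its underside
- tape_roll: Roll of tape, 100 mm in diameter, 19 mm high, lying on the bench, bystander; origin at the centre of its underside
Mind the look-alikes: they are no part of the job. Leave any blue or pink look-alike of the large_collar alone.

How it is judged (in metres and radians):
On the way, in this order (a step that is already met when the one before it is completed fails the run):
1. the large collar lies flat in the nest, let go (horizontal distance between large_collar and nest below 0.003 m and z of large_collar in the frame of nest between -0.002 and 0.002 m and angle between large_collar's own z axis and vertical below 0.06 rad and contact force between the fingers and large_collar below 0.1 N and linear speed of large_collar below 0.02 m/s), for 0.2 s.
2. the held thick rod has passed through the collar and the upper bushing, its foot between the two arms (horizontal distance between thick_rod and guide_stand below 0.004 m and z of thick_rod in the frame of guide_stand between 0.043 and 0.103 m and contact force between the fingers and thick_rod above 1 N), for 0.05 s.
3. the held thick rod has passed through the lower bushing as well (horizontal distance between thick_rod and guide_stand below 0.004 m and horizontal distance between thick_rod_head and guide_stand below 0.008 m and angle between thick_rod's own z axis and vertical below 0.06 rad and z of thick_rod in the frame of guide_stand between 0.012 and 0.043 m and contact force between the fingers and thick_rod above 1 N), for 0.2 s.
At the end, for the whole second after the job is handed in: Thick rod held by the fingers, still, upright (0.06 rad), foot within 4 mm of the bushing axis and 12 to 43 mm above the stand's underside, pressing on the stand under 20 N; large collar flat in the nest within 3 mm; thin rod, small collar, hex key, tape moved under 30 mm (all of step 3 and horizontal distance between large_collar and nest below 0.003 m and z of large_collar in the frame of nest between -0.002 and 0.002 m and angle between large_collar's own z axis and vertical below 0.06 rad and contact force between thick_rod and guide_stand below 20 N and linear speed of each of thick_rod, large_collar below 0.02 m/s and distance of each of thin_rod, small_collar, hex_key, tape_roll from where it was at the start of the episode below 0.03 m); the arm keeps its last pose, push and grip.
It fails at once if the thin rod is moved by more than 30 mm (distance of thin_rod from where it was at the start of the episode above 0.03 m).
It fails at once if the small collar is moved by more than 30 mm (distance of small_collar from where it was at the start of the episode above 0.03 m).
It fails at once if the hex key is moved by more than 30 mm (distance of hex_key from where it was at the start of the episode above 0.03 m).
It fails at once if the tape roll is moved by more than 30 mm (distance of tape_roll from where it was at the start of the episode above 0.03 m).
It also fails if it takes over 58 s, if anything falls off the work surface, if the arm or the gripper's body presses on something with over 40 N, if the wrist force passes 120 N, or if a joint passes its speed limit or range.

## Robot

A 6-joint arm with a two-finger parallel gripper is mounted at the origin on a cart in front of the work surface, level with it; the furniture and walls round the work are solid. World frame = base frame: x ahead of the robot, y to its left, z up, the work surface at z = 0. Lengths are in m, angles in degrees, forces in N, time in s.
With the tool pointing down it reaches from about 0.375 to 0.75 m from the base axis. Payload 9 kg.
Tool frame: the origin (TCP) lies at the very end of the fingers, on their centre line; the grasp point (between the pads) lies arm.grip_depth behind it (arm.grip_depth is the distance from the TCP to the grasp point, in m); z points along the fingers, y is the line along which they close (so a half turn about z gives the same grasp; the last joint's range is limited). The gripper opens to 85 mm and grips with 20 to 120 N. Pads are 22 mm wide; open, the fingers measure 114 mm over their backs; the gripper's body (76 mm by 85 mm) begins 54 mm behind the grasp point. The pads swing forward as they close: fully open they stand 13 mm farther back than shut.
Start: joints at [-78.994, 5.964, 5.575, 89.605, 0, 77.527], TCP at [0.239, -0.55, 0.231] pointing down, gripper open.
Joint ranges: [-171.21, 171.21], [-48.23, 106.86], [-62.78, 66.21], [-105.2, 120.99], [-86.42, 89.51], [-180, 180]. Speed limits (degrees/s): [127.2, 127.2, 147.25, 180, 180, 180].

## Interface

Orientations are given as a 3x3 rotation matrix whose columns are the frame's x, y, z axes.
In Python, from rig import readout, imaging, arm gives the robot as it stands.
- The arm moves only by the shell command python3 -m handwheel 'ROWS'. ROWS is JSON, a list of rows, each an object of numbers: "grip": the opening, from 0 (shut) to 1 (fully open); "tx", "ty", "tz": the shift along the tool's x, y, z in cm; "spin": the turn about the tool's z in degrees. A call has 1 to 5 rows; each row is the pose to reach, as a shift and turn from the pose commanded when the call began, along the tool's axes at that moment; what a row does not reach only later rows make up. A row lasts 1/12 s, in which the tool goes at most 41.7 mm and 7.16 degrees, less where a joint would pass 70% of its speed; a pose out of reach is approached as far as the arm can. A call with a gripper value outside its range is refused whole. The fingers move at their own pace and stop on an object; the grip force is fixed at half the most. Time passes only in rows, so rows that repeat a pose let the fingers close. It gives the time, the measured TCP pose, the force, the opening and the grip force at its end, in the units of the state.
- readout.observe(): the state, without advancing time (a new reading comes with each control period).
- imaging.grab_frame(name): name is "side" or "top"; returns a dict with "image" (480x640x3 uint8, blue, green, red), "fovy" (degrees; the focal length in pixels is half the picture's height over the tangent of half this angle, whatever the lens; pixels are square), "cx", "cy" (the principal point, pixels), "view" (4x4, takes a point from world to camera coordinates). Camera axes: x right, y up, looking along -z (the intrinsics and any distortion apply to the point x, -y, -z); pixel columns grow to the right and rows downward; lengths in m; the calibration is good to about 2 mm. A picture is of the moment at which its call begins. There is no depth.
- arm.finish_job(): hands the job in; it is judged then, once.
The state is a dict: "t": time; "qpos": joint angles; "qvel": joint speeds; "joint_torque": joint torques, N m; "ee_pos": TCP position; "orientation": TCP orientation; "force": force on the tool from outside, world axes, zero at the start; "ft_torque": the same for the moment, N m; "finger_gap": finger opening in m; "grip_force": force on a finger pad.
Only numpy, scipy, OpenCV 4.12 (cv2) and the standard library are available. Lean on these libraries where they do the work, as an engineer would, in place of code of your own. Each camera call takes 0.05 s, during which the arm holds its last target. There are 200 camera calls.

## Working session

There is one attempt and no reset: what is moved stays moved. The work goes in short steps, Python scripts to look and compute and a shell command to move; the robot and the scene stay as the last step left them, time stands still between calls to the robot, and variables do not carry over. Pictures are saved under pics/ and viewed, at most 10 in all, crops included, and the job is handed in when it is done.

```bash
mkdir -p pics; ls; cat > h.py <<'E'
import numpy as np, cv2
from rig import readout, imaging, arm
def cam(n):
    f=imaging.grab_frame(n); f['f']=f['image'].shape[0]/2/np.tan(np.radians(f['fovy']/2)); return f
def ray(f,u,v):
    V=np.array(f['view']); R=V[:3,:3]; o=-R.T@V[:3,3]
    d=R.T@np.array([(u-f['cx'])/f['f'],-(v-f['cy'])/f['f'],-1]); return o,d
def onz(f,u,v,z):
    o,d=ray(f,u,v); return o+d*(z-o[2])/d[2]
def proj(f,p):
    V=np.array(f['view']); c=V[:3,:3]@np.array(p)+V[:3,3]
    return f['cx']+f['f']*c[0]/-c[2], f['cy']-f['f']*c[1]/-c[2]
E
python3 - <<'E'
from h import *
s=readout.observe(); print(s, arm.grip_depth)
for n in ('side','top'):
    f=cam(n); cv2.imwrite(f'pics/{n}0.png',f['image']); print({k:v for k,v in f.items() if k!='image'})
E
```

```text
pics
{'t': 0.0, 'qpos': array([-7.89940993e+01,  5.99844359e+00,  5.52633883e+00,  8.96060888e+01,
        1.63319450e-03,  7.75274876e+01]), 'qvel': array([-0.09223841,  0.00245072,  0.02666293,  0.06243184, -0.02557531,
       -0.02270327]), 'joint_torque': array([ 4.50725302e-04, -5.56926584e+01,  5.03651440e+01,  1.67678820e-02,
       -2.89982772e-04, -5.14950855e-07]), 'ee_pos': array([ 0.23899881, -0.54996774,  0.23051721]), 'orientation': array([[ 9.17210288e-01,  3.98403356e-01, -2.32561404e-04],
       [ 3.98403293e-01, -9.17209358e-01,  1.34507635e-03],
       [ 3.22575436e-04, -1.32637110e-03, -9.99999068e-01]]), 'force': array([-0.39395412, -0.56392581,  0.03262361]), 'ft_torque': array([ 2.24708936e-02,  2.26229466e-02, -4.94767144e-06]), 'grip_force': 0.0, 'finger_gap': 0.08553016887417524} 0.0187
{'fovy': 42.54659293572602, 'cx': 325.13067964940353, 'cy': 239.87695239116488, 'view': array([[-0.92817131, -0.37214498, -0.00247481,  0.51142557],
       [ 0.22239233, -0.55997887,  0.79810107, -0.21830965],
       [-0.29839515,  0.74022414,  0.60251851, -1.30461321],
       [ 0.        ,  0.        ,  0.        ,  1.        ]]), 'f': np.float64(616.4168848881144)}
{'fovy': 47.93404010954802, 'cx': 319.7322721494113, 'cy': 235.08085628870305, 'view': array([[-0.00363228, -0.99998493, -0.00411613,  0.0040668 ],
       [ 0.98383957, -0.00431043,  0.17900034, -0.58064654],
       [-0.17901539, -0.00339943,  0.9838404 , -1.28519368],
       [ 0.        ,  0.        ,  0.        ,  1.        ]]), 'f': np.float64(539.8849557700975)}
```

View pics/top0.png

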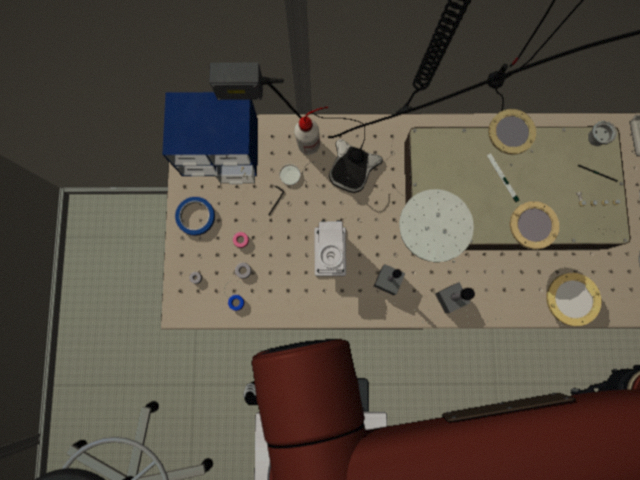

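View pics/side0.png

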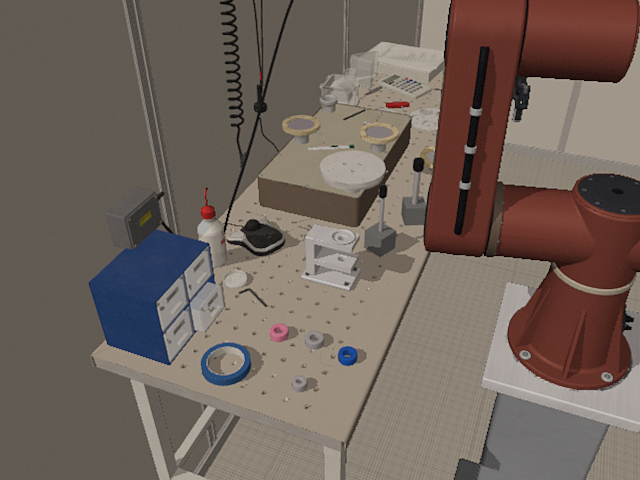

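The top view shows the large collar near (244,271), the nest near (331,258), and rods near (397,273) and (467,294). The right-hand rod looks thicker. The side view shows the large collar at (314,340), the nest at (343,237), and the rods at (382,190) and (418,165).

```bash
python3 - <<'E'
from h import *
t=cv2.imread('pics/top0.png'); s=cv2.imread('pics/side0.png')
def c(im,u,v,w,h,k): return cv2.resize(im[v:v+h,u:u+w],(w*k,h*k),interpolation=cv2.INTER_CUBIC)
a=np.hstack([c(t,180,225,80,60,4),c(t,300,215,50,60,4),c(t,370,255,70,60,4)])
b=np.hstack([c(s,290,220,80,75,4),c(s,365,150,65,75,4),c(s,290,315,55,75,4)])
w=max(a.shape[1],b.shape[1]); a=cv2.copyMakeBorder(a,0,0,0,w-a.shape[1],0);b=cv2.copyMakeBorder(b,0,0,0,w-b.shape[1],0)
cv2.imwrite('pics/crop0.png',np.vstack([a,b])); print(a.shape,b.shape)
f=cam('top'); g=cam('side')
for n,u,v,z in [('collar',244,271,.018),('nest',331,258,.125),('rodL',397,273,.185),('rodR',467,294,.185)]: print(n,onz(f,u,v,z))
for n,u,v,z in [('collar',314,337,.018),('nest',343,237,.125),('rodL',382,186,.185),('rodR',418,160,.185)]: print(n,onz(g,u,v,z))
for n,b,z,(u0,v0,u1,v1) in [('tL',f,0,(380,260,410,285)),('tR',f,0,(450,280,480,305)),('sL',g,0,(370,175,395,205)),('sR',g,0,(408,150,430,178))]:
    m=(b['image'][v0:v1,u0:u1].max(2)<38).astype(np.uint8)
    k,l,st,ce=cv2.connectedComponentsWithStats(m); i=1+st[1:,4].argmax(); print(n,st[i],ce[i]+[u0,v0])
E
```

```text
(240, 800, 3) (300, 800, 3)
collar [0.49599189 0.19253705 0.018     ]
nest [ 0.51322498 -0.02448412  0.125     ]
rodL [ 0.47105331 -0.1682813   0.185     ]
rodR [ 0.42444608 -0.31959308  0.185     ]
collar [0.49689317 0.19770634 0.018     ]
nest [ 0.51464155 -0.01895483  0.125     ]
rodL [ 0.47226269 -0.16603815  0.185     ]
rodR [ 0.42527196 -0.31706959  0.185     ]
tL [13 10  8  8 54] [396.2962963  273.61111111]
tR [ 11   9  13  11 120] [466.76666667 293.76666667]
sL [10 10  7 13 75] [382.66666667 190.94666667]
sR [  5   8  11  14 120] [418.13333333 164.33333333]
```

View pics/crop0.png

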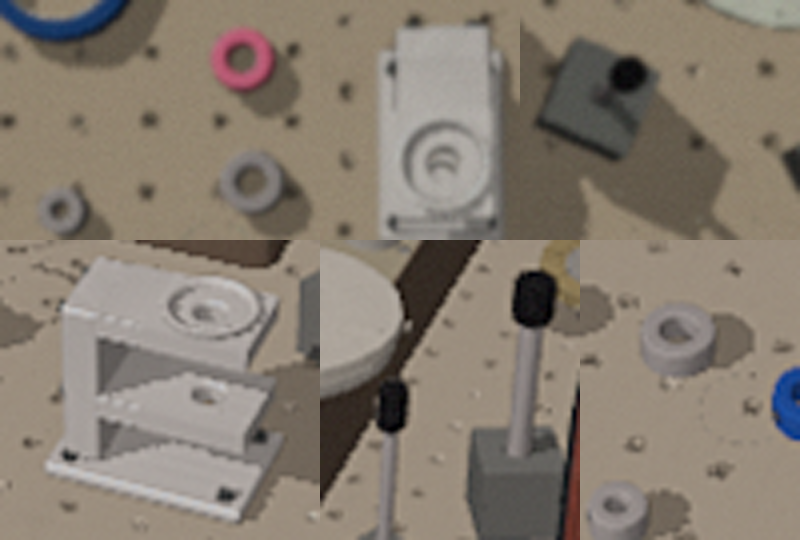

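The right-hand rod is the thick one. In the crop, the large collar is at about top (242.6,270.4), the nest at top (331.4,255.4) / side (343.4,236.4), and the stand's column points to roughly +x.

```bash
cat >> h.py <<'E'
def tri(f,a,g,b):
    A=np.zeros((3,3));B=np.zeros(3); rs=[ray(f,*a),ray(g,*b)]
    for o,d in rs:
        d=d/np.linalg.norm(d);P=np.eye(3)-np.outer(d,d);A+=P;B+=P@o
    p=np.linalg.solve(A,B); return p,[round(float(np.linalg.norm(np.cross(p-o,d/np.linalg.norm(d)))),4) for o,d in rs]
def go(p):
    s=readout.observe(); R=s['orientation']; print('tool shift cm',np.round(R.T@(np.array(p)-s['ee_pos'])*100,2),'yaw',np.round(np.degrees(np.arctan2(R[1,0],R[0,0])),2),'tcp',np.round(s['ee_pos'],4))
E
python3 - <<'E'
from h import *
f=cam('top'); g=cam('side')
c=[]
for b,(u0,v0,u1,v1) in [(f,(232,260,258,284)),(g,(302,327,328,352))]:
    hs=cv2.cvtColor(b['image'],cv2.COLOR_BGR2HSV)[v0:v1,u0:u1]
    m=((hs[...,1]<45)&(hs[...,2]>75)).astype(np.uint8)
    k=max(cv2.findContours(m,0,2)[0],key=cv2.contourArea); e=cv2.fitEllipse(cv2.convexHull(k)); c.append(np.array(e[0])+[u0,v0]); print(e)
print(c, tri(f,c[0],g,c[1])); print(onz(f,*c[0],.009),onz(g,*c[1],.009))
print('nest',tri(f,(331.4,255.4),g,(343.4,236.4)),onz(f,331.4,255.4,.125),onz(g,343.4,236.4,.125))
print('head',tri(f,(466.77,293.77),g,(418.13,164.33)),onz(f,466.77,293.77,.17),onz(g,418.13,164.33,.17))
E
R='[{"spin":-7.1},{"spin":-14.2},{"spin":-21.3},{"spin":-28.4},{"spin":-35.5}]'
python3 -m handwheel '[{"spin":-7.1},{"spin":-14.2},{"spin":-21.3},{"spin":-28.4},{"spin":-35.5}]'
python3 -m handwheel '[{"spin":-7.1},{"spin":-14.2},{"spin":-21.3},{"spin":-28.4},{"spin":-35.5}]'
```

```text
((10.353671073913574, 9.970972061157227), (15.757623672485352, 16.061002731323242), 26.29079246520996)
((11.757187843322754, 13.099566459655762), (20.104982376098633, 21.218461990356445), 177.1538543701172)
[array([242.35367107, 269.97097206]), array([313.75718784, 340.09956646])] (array([0.49867018, 0.19785531, 0.00845124]), [0.0011, 0.0011])
[0.49965643 0.19806449 0.009     ] [0.4973683  0.19821004 0.009     ]
nest (array([ 0.51809903, -0.02595166,  0.1213039 ]), [0.0018, 0.0018]) [ 0.5193174  -0.02545886  0.125     ] [ 0.51459534 -0.02141954  0.125     ]
head (array([ 0.42565023, -0.32348284,  0.16899371]), [0.0004, 0.0004]) [ 0.42600963 -0.32312738  0.17      ] [ 0.42484779 -0.32183606  0.17      ]invalid input at $[0]: expected keys grip, tx, ty, tz, spin
invalid input at $[0]: expected keys grip, tx, ty, tz, spin
```

```bash

python3 -m handwheel '[{"grip":1,"tx":0,"ty":0,"tz":0,"spin":-7.1},{"grip":1,"tx":0,"ty":0,"tz":0,"spin":-14.2},{"grip":1,"tx":0,"ty":0,"tz":0,"spin":-21.3},{"grip":1,"tx":0,"ty":0,"tz":0,"spin":-28.4},{"grip":1,"tx":0,"ty":0,"tz":0,"spin":-35.5}]'
python3 -m handwheel '[{"grip":1,"tx":0,"ty":0,"tz":0,"spin":-7.1},{"grip":1,"tx":0,"ty":0,"tz":0,"spin":-14.2},{"grip":1,"tx":0,"ty":0,"tz":0,"spin":-21.3},{"grip":1,"tx":0,"ty":0,"tz":0,"spin":-28.4},{"grip":1,"tx":0,"ty":0,"tz":0,"spin":-35.5}]'
python3 -m handwheel '[{"grip":1,"tx":0,"ty":0,"tz":0,"spin":-7.1},{"grip":1,"tx":0,"ty":0,"tz":0,"spin":-14.2},{"grip":1,"tx":0,"ty":0,"tz":0,"spin":-21.3},{"grip":1,"tx":0,"ty":0,"tz":0,"spin":-28.4},{"grip":1,"tx":0,"ty":0,"tz":0,"spin":-35.5}]'
python3 -m handwheel '[{"grip":1,"tx":0,"ty":0,"tz":0,"spin":-7.1},{"grip":1,"tx":0,"ty":0,"tz":0,"spin":-14.2},{"grip":1,"tx":0,"ty":0,"tz":0,"spin":-21.3},{"grip":1,"tx":0,"ty":0,"tz":0,"spin":-28.4},{"grip":1,"tx":0,"ty":0,"tz":0,"spin":-35.5}]'
python3 -m handwheel '[{"grip":1,"tx":0,"ty":0,"tz":0,"spin":-7.1},{"grip":1,"tx":0,"ty":0,"tz":0,"spin":-14.5},{"grip":1,"tx":0,"ty":0,"tz":0,"spin":-14.5}]'
python3 -c "
from h import *
go([.4986,.198,.231])"
```

```text
t: 0.72
ee_pos: [0.2391, -0.5503, 0.2313]
orientation: [[0.51, 0.86, 0.0], [0.86, -0.51, 0.0], [0.0, 0.0, -1.0]]
force: [-0.6, 0.0, -0.4]
finger_gap: 0.0854
grip_force: 0.0
t: 1.13
ee_pos: [0.2391, -0.5503, 0.2312]
orientation: [[-0.084, 0.996, -0.0], [0.996, 0.084, 0.0], [0.0, -0.0, -1.0]]
force: [0.8, -1.1, 0.5]
finger_gap: 0.0851
grip_force: 0.0
t: 1.55
ee_pos: [0.2391, -0.5503, 0.2312]
orientation: [[-0.647, 0.762, 0.0], [0.762, 0.647, 0.0], [0.0, 0.0, -1.0]]
force: [0.2, -0.9, 0.6]
finger_gap: 0.0855
grip_force: 0.0
t: 1.97
ee_pos: [0.2391, -0.5503, 0.2312]
orientation: [[-0.97, 0.245, -0.0], [0.245, 0.97, 0.0], [0.0, 0.0, -1.0]]
force: [0.0, -1.0, 0.2]
finger_gap: 0.0851
grip_force: 0.0
t: 2.22
ee_pos: [0.239, -0.5503, 0.2312]
orientation: [[-1.0, -0.005, -0.0], [-0.005, 1.0, 0.0], [0.0, 0.0, -1.0]]
force: [-0.8, -0.3, 0.3]
finger_gap: 0.0855
grip_force: 0.0
tool shift cm [-2.636e+01  7.469e+01  3.000e-02] yaw -179.69 tcp [ 0.239  -0.5503  0.2312]
```

```bash

python3 -m handwheel '[{"grip":1,"tx":-1.8,"ty":3.7,"tz":0,"spin":0},{"grip":1,"tx":-3.6,"ty":7.4,"tz":0,"spin":0},{"grip":1,"tx":-5.4,"ty":11.1,"tz":0,"spin":0},{"grip":1,"tx":-7.2,"ty":14.8,"tz":0,"spin":0},{"grip":1,"tx":-9,"ty":18.4,"tz":0,"spin":0}]' | grep -E "t:|pos|force:"
python3 -m handwheel '[{"grip":1,"tx":-1.8,"ty":3.7,"tz":0,"spin":0},{"grip":1,"tx":-3.6,"ty":7.4,"tz":0,"spin":0},{"grip":1,"tx":-5.4,"ty":11.1,"tz":0,"spin":0},{"grip":1,"tx":-7.2,"ty":14.8,"tz":0,"spin":0},{"grip":1,"tx":-9,"ty":18.4,"tz":0,"spin":0}]' | grep -E "t:|pos|force:"
python3 -m handwheel '[{"grip":1,"tx":-1.2,"ty":3.9,"tz":0,"spin":0},{"grip":1,"tx":-2.4,"ty":7.8,"tz":0,"spin":0},{"grip":1,"tx":-3.6,"ty":11.7,"tz":0,"spin":0},{"grip":1,"tx":-4.8,"ty":15.6,"tz":0,"spin":0},{"grip":1,"tx":-6,"ty":19.5,"tz":0,"spin":0}]' | grep -E "t:|pos|force:"
python3 -m handwheel '[{"grip":1,"tx":-0.5,"ty":3.9,"tz":0,"spin":0},{"grip":1,"tx":-1,"ty":7.8,"tz":0,"spin":0},{"grip":1,"tx":-1.5,"ty":11.7,"tz":0,"spin":0},{"grip":1,"tx":-2,"ty":15.6,"tz":0,"spin":0},{"grip":1,"tx":-2.4,"ty":18.4,"tz":0,"spin":0}]' | grep -E "t:|pos|force:"
python3 -m handwheel '[{"grip":1,"tx":0,"ty":0,"tz":3.5,"spin":0},{"grip":1,"tx":0,"ty":0,"tz":7,"spin":0},{"grip":1,"tx":0,"ty":0,"tz":10.5,"spin":0},{"grip":1,"tx":0,"ty":0,"tz":14,"spin":0},{"grip":1,"tx":0,"ty":0,"tz":15,"spin":0}]' | grep -E "t:|pos|force:"
python3 -c "
from h import *
go([.4986,.198,.006])
for n in('top','side'):
  f=cam(n);u,v=map(int,proj(f,[.4986,.198,.04]));cv2.imwrite('pics/%s1.png'%n,cv2.resize(f['image'][v-50:v+50,u-60:u+60],(480,400),interpolation=2))
a=np.hstack([cv2.resize(cv2.imread('pics/%s1.png'%n),(400,333)) for n in('top','side')]);cv2.imwrite('pics/c1.png',a)"
```

```text
t: 2.63
ee_pos: [0.3295, -0.3646, 0.2312]
force: [0.9, -0.1, -0.6]
grip_force: 0.0
t: 3.05
ee_pos: [0.4196, -0.1805, 0.2315]
force: [2.0, -0.9, -0.1]
grip_force: 0.0
t: 3.47
ee_pos: [0.4795, 0.0147, 0.2315]
force: [0.0, -0.9, 0.3]
grip_force: 0.0
t: 3.88
ee_pos: [0.5031, 0.1997, 0.2313]
force: [0.3, 0.1, -0.7]
grip_force: 0.0
t: 4.3
ee_pos: [0.5, 0.1962, 0.0757]
force: [-1.1, 0.3, -1.0]
grip_force: 0.0
tool shift cm [0.09 0.18 6.97] yaw 179.77 tcp [0.5    0.1962 0.0757]
```

View pics/c1.png

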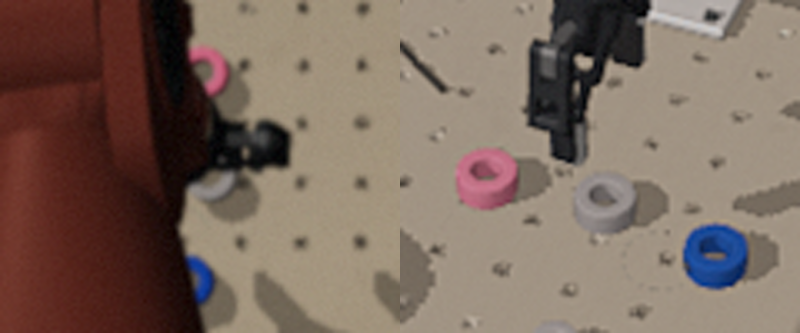

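The gripper straddles the grey collar, which sits between pink and blue as expected. I'll descend and grip.

```bash

python3 -m handwheel '[{"grip":1,"tx":0.1,"ty":0.1,"tz":2,"spin":0},{"grip":1,"tx":0.1,"ty":0.1,"tz":4,"spin":0},{"grip":1,"tx":0.1,"ty":0.1,"tz":6,"spin":0},{"grip":1,"tx":0.1,"ty":0.1,"tz":7.2,"spin":0},{"grip":1,"tx":0.1,"ty":0.1,"tz":7.2,"spin":0}]'
python3 -c "
from h import *
go([.4986,.198,.006])"
```

```text
t: 4.82
ee_pos: [0.502, 0.1974, 0.0088]
orientation: [[-1.0, 0.002, -0.001], [0.002, 1.0, -0.0], [0.001, -0.0, -1.0]]
force: [-0.7, -0.4, 0.2]
finger_gap: 0.0852
grip_force: 0.0
tool shift cm [0.34 0.06 0.28] yaw 179.9 tcp [0.502  0.1974 0.0088]
```

```bash

python3 -m handwheel '[{"grip":1,"tx":0.3,"ty":0,"tz":0.2,"spin":0},{"grip":0.5,"tx":0.3,"ty":0,"tz":0.2,"spin":0},{"grip":0.3,"tx":0.3,"ty":0,"tz":0.2,"spin":0},{"grip":0,"tx":0.3,"ty":0,"tz":0.2,"spin":0},{"grip":0,"tx":0.3,"ty":0,"tz":0.2,"spin":0}]'
python3 -m handwheel '[{"grip":0,"tx":0,"ty":0,"tz":0,"spin":0},{"grip":0,"tx":0,"ty":0,"tz":0,"spin":0},{"grip":0,"tx":0,"ty":0,"tz":0,"spin":0},{"grip":0,"tx":0,"ty":0,"tz":0,"spin":0}]'
```

```text
t: 5.23
ee_pos: [0.5, 0.1976, 0.0082]
orientation: [[-1.0, 0.0, 0.001], [0.0, 1.0, -0.0], [-0.001, -0.0, -1.0]]
force: [-0.5, 0.3, 7.7]
finger_gap: 0.0387
grip_force: 8.4
t: 5.57
ee_pos: [0.5002, 0.1976, 0.0087]
orientation: [[-1.0, 0.0, 0.002], [0.0, 1.0, -0.0], [-0.002, -0.0, -1.0]]
force: [-2.4, -0.5, 7.7]
finger_gap: 0.0367
grip_force: 60.0
```

```bash

python3 -m handwheel '[{"grip":0,"tx":0,"ty":0,"tz":-1,"spin":0},{"grip":0,"tx":0,"ty":0,"tz":-3,"spin":0},{"grip":0,"tx":0,"ty":0,"tz":-6,"spin":0},{"grip":0,"tx":0,"ty":0,"tz":-8,"spin":0},{"grip":0,"tx":0,"ty":0,"tz":-8,"spin":0}]'
python3 -c "
from h import *
ims=[]
for n in('top','side'):
  f=cam(n);u,v=map(int,proj(f,[.5,.198,.09]));ims.append(cv2.resize(f['image'][v-30:v+30,u-40:u+40],(400,300),interpolation=2))
cv2.imwrite('pics/c2.png',np.hstack(ims))"
```

```text
t: 5.98
ee_pos: [0.5021, 0.198, 0.0929]
orientation: [[-1.0, 0.0, 0.007], [0.0, 1.0, 0.001], [-0.007, 0.001, -1.0]]
force: [1.0, 0.3, 0.3]
finger_gap: 0.0369
grip_force: 60.5
```

View pics/c2.png

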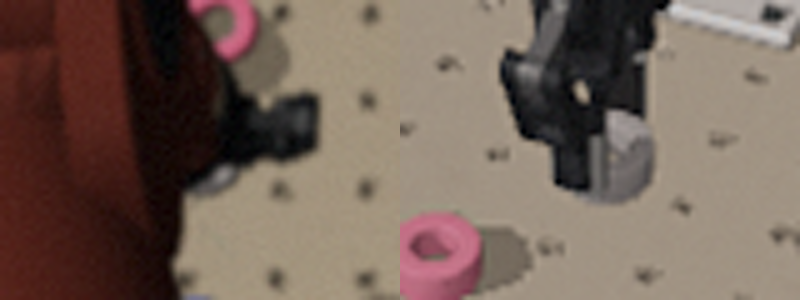

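The collar is held, but it looks shifted a few mm toward the robot relative to the pads. I'll carry it over the nest and measure it there against the nest.

```bash

python3 -m handwheel '[{"grip":0,"tx":0,"ty":0,"tz":-3,"spin":0},{"grip":0,"tx":0,"ty":0,"tz":-6,"spin":0},{"grip":0,"tx":0,"ty":0,"tz":-9,"spin":0},{"grip":0,"tx":0,"ty":-2,"tz":-9,"spin":0},{"grip":0,"tx":-0.2,"ty":-5,"tz":-9,"spin":0}]' >/dev/null
python3 -m handwheel '[{"grip":0,"tx":-0.3,"ty":-4,"tz":0,"spin":0},{"grip":0,"tx":-0.6,"ty":-8,"tz":0,"spin":0},{"grip":0,"tx":-1,"ty":-12,"tz":0,"spin":0},{"grip":0,"tx":-1.4,"ty":-15,"tz":0,"spin":0},{"grip":0,"tx":-1.6,"ty":-17.3,"tz":0,"spin":0}]' >/dev/null
python3 -m handwheel '[{"grip":0,"tx":0,"ty":0,"tz":0,"spin":0},{"grip":0,"tx":0,"ty":0,"tz":0,"spin":0},{"grip":0,"tx":0,"ty":0,"tz":0,"spin":0}]'
python3 -c "
from h import *
ims=[]
for n in('top','side'):
  f=cam(n);cv2.imwrite('pics/full_%s3.png'%n,f['image']);u,v=map(int,proj(f,[.518,-.024,.14]));print(n,u-40,v-40,proj(f,[.518,-.024,.18]));ims.append(cv2.resize(f['image'][v-40:v+40,u-40:u+40],(400,400),interpolation=2))
cv2.imwrite('pics/c3.png',np.hstack(ims)); go([.518,-.024,.18])"
```

```text
t: 7.17
ee_pos: [0.5167, -0.0249, 0.1763]
orientation: [[-1.0, 0.001, -0.002], [0.001, 1.0, 0.001], [0.002, 0.001, -1.0]]
force: [0.0, -0.1, -0.6]
finger_gap: 0.0364
grip_force: 60.5
top 290 215 (np.float64(331.17248135372205), np.float64(252.47862165900145))
side 302 190 (np.float64(342.75115661857154), np.float64(215.5592291095876))
tool shift cm [-0.11  0.04 -0.32] yaw -179.95 tcp [ 0.5169 -0.0244  0.1768]
```

View pics/c3.png

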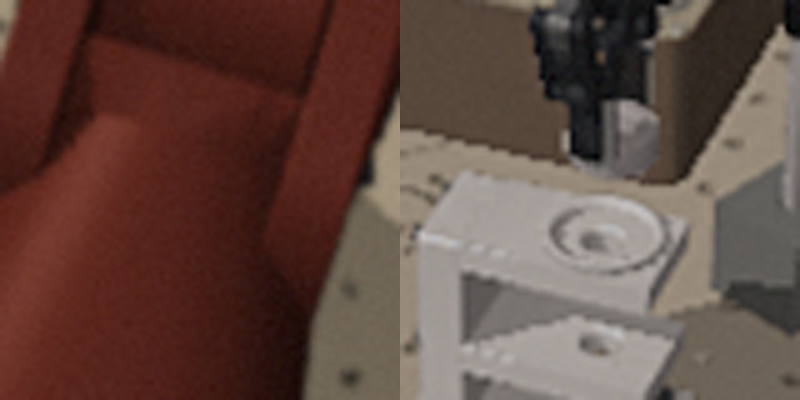

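Side view: collar spans crop u 565–658 (centre 611), and the nest rim spans 550–670 (centre 610), so the collar is aligned along that direction. The arm hides the top view, so I'll refine the nest from the initial pictures.

```bash
python3 - <<'E'
from h import *
ims=[]
for n,(u,v) in (('top',(331,256)),('side',(343,237))):
    im=cv2.imread(f'pics/{n}0.png'); r=20; c=cv2.cvtColor(im,6)[v-r:v+r,u-r:u+r].astype(float)
    lo,hi=np.percentile(c,[15,99]); c=np.clip((c-lo)/(hi-lo)*255,0,255).astype(np.uint8)
    c=cv2.resize(c,(400,400),interpolation=cv2.INTER_CUBIC)
    for k in range(0,400,50): c[::4,k]=0; c[k,::4]=0
    ims.append(c)
cv2.imwrite('pics/c4.png',np.hstack(ims))
E
```

```text
(no output)
```

View pics/c4.png

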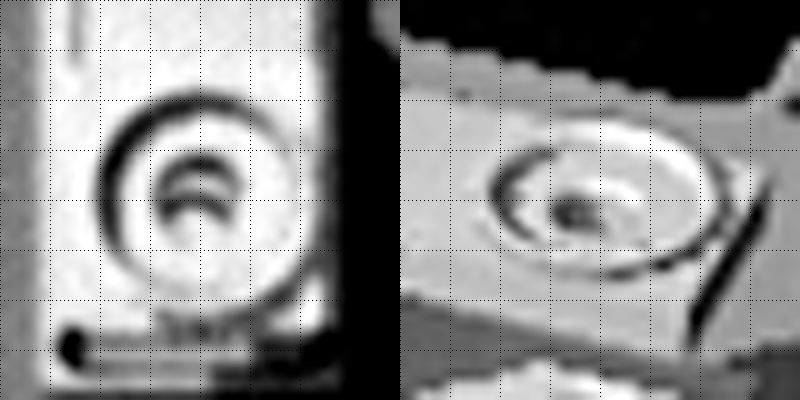

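```bash
python3 - <<'E'
from h import *
f=cam('top'); g=cam('side')
print('nest',tri(f,(330.45,255.05),g,(343.65,236.05)),onz(f,330.45,255.05,.125),onz(g,343.65,236.05,.1225))
im=g['image'];s=readout.observe()['ee_pos'];print(s)
hs=cv2.cvtColor(im,40)
for v in range(208,228,2): print(v,' '.join('%d/%d'%(a[2],a[1]) for a in hs[v,330:360]))
for x in(.513,.515,.517,.519): print(x,proj(g,[x,s[1],s[2]]))
E
```

```text
nest (array([ 0.51768408, -0.02390288,  0.12403837]), [0.0027, 0.0027]) [ 0.5201482  -0.02325644  0.125     ] [ 0.51567051 -0.02603197  0.1225    ]
[ 0.51713574 -0.02445138  0.17711552]
208 79/65 23/122 36/57 44/23 40/19 46/17 59/13 55/14 48/16 24/43 25/20 16/48 24/53 20/13 18/28 21/24 27/19 31/49 30/26 32/32 28/9 83/34 114/45 84/82 81/82 82/87 75/88 64/84 55/83 53/87
210 85/81 79/65 74/83 76/81 66/77 36/14 25/31 31/16 34/15 34/30 26/20 20/26 46/6 80/16 74/14 92/17 136/19 127/16 117/22 93/16 71/18 62/41 98/60 83/92 87/82 82/75 74/86 64/80 57/81 51/70
212 83/77 86/80 87/82 82/90 122/44 142/29 29/35 31/33 29/62 22/35 22/12 19/54 51/10 95/11 85/9 100/18 150/17 151/15 153/15 147/17 143/18 133/17 114/34 81/94 84/88 83/86 77/76 64/72 54/99 51/80
214 88/87 85/75 85/84 80/96 121/46 140/29 22/70 31/33 36/21 39/33 26/29 17/90 47/16 92/14 84/12 94/19 140/18 139/22 131/18 124/19 112/20 95/16 109/19 114/38 81/91 83/83 76/77 61/92 56/73 51/90
216 83/80 86/83 85/81 80/92 121/42 138/30 23/55 32/32 30/9 39/13 37/28 26/49 64/8 104/15 80/10 78/20 118/19 123/19 110/21 96/16 99/18 104/17 100/15 88/32 83/
[... 592 characters left out ...]
4/90 43/101
224 152/47 152/49 153/48 155/48 155/48 156/49 148/50 138/52 144/41 135/30 128/18 124/12 125/12 124/12 110/21 97/16 98/13 99/13 97/13 89/26 87/50 85/60 83/95 86/77 81/79 81/82 74/83 61/88 49/88 45/85
226 150/49 149/51 151/51 151/49 151/51 149/53 150/48 150/48 152/49 152/49 154/51 152/50 146/49 142/48 143/50 140/49 135/57 137/54 140/55 119/56 79/74 86/74 75/99 74/86 71/97 71/97 60/102 93/66 140/49 146/49
0.513 (np.float64(344.91205240734473), np.float64(216.99288829548738))
0.515 (np.float64(344.06799101675966), np.float64(216.80268509001675))
0.517 (np.float64(343.22466485138284), np.float64(216.6126475622953))
0.519 (np.float64(342.38207295099846), np.float64(216.42277549594522))
```

```bash
python3 - <<'E'
from h import *
g=cam('side'); f=cam('top'); s=readout.observe()['ee_pos']; c=np.array([s[0]-.0003,s[1],s[2]-.0087])
d=np.array([-.374,.927,0])*.02
print('collar bottom near',proj(g,c+d),'top far',proj(g,c-d+[0,0,.018]))
im=cv2.cvtColor(g['image'],40)
print(im[218:230,340:348,1]); 
# jacobian of side v,u
p=np.array([.518,-.024,.1225]); print(proj(g,p),[np.subtract(proj(g,p+e),proj(g,p)) for e in np.eye(3)*.001])
# collar at initial: silhouette centre vs rest pose (y=.1976)
print(proj(g,[.4995,.1976,.009]), proj(f,[.4995,.1976,.009]))
E
```

```text
collar bottom near (np.float64(343.47886006959595), np.float64(224.9348912535215)) top far (np.float64(343.1404944027551), np.float64(207.9938980387549))
[[ 0 38  4 10 16 13 20 17]
 [17 49 16 15 12 19 17 19]
 [25 70 12 10  9 23 19 17]
 [ 0 68  8 10 14 19 22 18]
 [10  7 11 13 16 18 20 20]
 [17 15 14 12 15 20 18 16]
 [18 12 14 15 16 15 18 11]
 [41 37 36 34 29 39 50 53]
 [52 49 49 48 49 51 57 54]
 [49 52 50 51 53 50 48 48]
 [50 51 50 53 53 51 53 52]
 [16 13 12 12 13 22 32 38]]
(np.float64(342.3786053990889), np.float64(236.3200796040794)) [array([-0.41133809, -0.09692278]), array([-0.15447044,  0.24425835]), array([ 0.00632189, -0.35229468])]
(np.float64(312.937412555492), np.float64(339.62965782918735)) (np.float64(242.5357401893669), np.float64(270.03174437032214))
```

The dark arc on the nest's left is the shaded inner wall, so the side view puts its centre at u ≈ 341.6. That agrees with the top view and with the bore, giving the nest at (0.5198, -0.0234).

```bash

python3 -m handwheel '[{"grip":0,"tx":-0.3,"ty":0.1,"tz":0.5,"spin":0},{"grip":0,"tx":-0.3,"ty":0.1,"tz":1.5,"spin":0},{"grip":0,"tx":-0.3,"ty":0.1,"tz":3,"spin":0},{"grip":0,"tx":-0.3,"ty":0.1,"tz":3.8,"spin":0},{"grip":0,"tx":-0.3,"ty":0.1,"tz":3.8,"spin":0}]'
python3 -m handwheel '[{"grip":0,"tx":0,"ty":0,"tz":0,"spin":0},{"grip":0,"tx":0,"ty":0,"tz":0,"spin":0}]' | grep -E "pos|force:"
python3 - <<'E'
from h import *
go([.5201,-.0234,.1287])
g=cam('side'); cv2.imwrite('pics/c5.png',cv2.resize(g['image'][200:260,310:390],(800,600),interpolation=2))
E
```

```text
t: 7.88
ee_pos: [0.5188, -0.0239, 0.1364]
orientation: [[-1.0, 0.0, -0.004], [0.0, 1.0, 0.001], [0.004, 0.001, -1.0]]
force: [-0.6, 0.1, -0.3]
finger_gap: 0.0369
grip_force: 60.5
ee_pos: [0.5204, -0.0245, 0.1397]
force: [0.2, -0.9, -0.3]
grip_force: 60.5
tool shift cm [0.03 0.11 1.1 ] yaw 179.98 tcp [ 0.5204 -0.0245  0.1397]
```

View pics/c5.png

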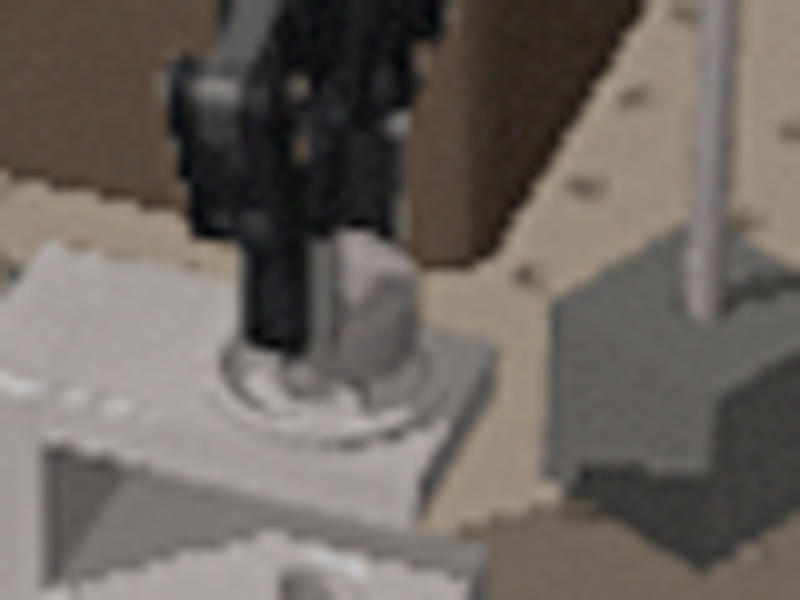

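The collar hangs just above the rim and is centred on it within about 1 mm. I'll lower it step by step and watch the force.

```bash

python3 -m handwheel '[{"grip":0,"tx":0,"ty":0.1,"tz":0.2,"spin":0},{"grip":0,"tx":0,"ty":0.1,"tz":0.4,"spin":0},{"grip":0,"tx":0,"ty":0.1,"tz":0.6,"spin":0},{"grip":0,"tx":0,"ty":0.1,"tz":0.6,"spin":0}]' | grep -E "pos|force:"
python3 -m handwheel '[{"grip":0,"tx":0,"ty":0,"tz":0.1,"spin":0},{"grip":0,"tx":0,"ty":0,"tz":0.2,"spin":0},{"grip":0,"tx":0,"ty":0,"tz":0.2,"spin":0}]' | grep -E "pos|force:"
```

```text
ee_pos: [0.5201, -0.0234, 0.1329]
force: [0.9, -0.9, -1.1]
grip_force: 60.5
ee_pos: [0.5201, -0.0234, 0.1311]
force: [-0.4, -0.0, -0.8]
grip_force: 60.5
```

```bash

python3 -m handwheel '[{"grip":0,"tx":0,"ty":0,"tz":0.1,"spin":0},{"grip":0,"tx":0,"ty":0,"tz":0.2,"spin":0},{"grip":0,"tx":0,"ty":0,"tz":0.2,"spin":0}]' | grep -E "pos|force:"
python3 -m handwheel '[{"grip":0,"tx":0,"ty":0,"tz":0.05,"spin":0},{"grip":0,"tx":0,"ty":0,"tz":0.1,"spin":0},{"grip":0,"tx":0,"ty":0,"tz":0.1,"spin":0}]' | grep -E "pos|force:"
```

```text
ee_pos: [0.5202, -0.0234, 0.129]
force: [0.6, 0.1, -0.7]
grip_force: 60.5
ee_pos: [0.5202, -0.0235, 0.1287]
force: [-2.5, 0.9, 4.0]
grip_force: 60.9
```

Floor contact came at exactly the predicted height. Releasing and rising.

```bash

python3 -m handwheel '[{"grip":0.6,"tx":0,"ty":0,"tz":0,"spin":0},{"grip":0.8,"tx":0,"ty":0,"tz":0,"spin":0},{"grip":1,"tx":0,"ty":0,"tz":0,"spin":0},{"grip":1,"tx":0,"ty":0,"tz":0,"spin":0}]' | grep -E "pos|force:|gap"
python3 -m handwheel '[{"grip":1,"tx":0,"ty":0,"tz":-1,"spin":0},{"grip":1,"tx":0,"ty":0,"tz":-4,"spin":0},{"grip":1,"tx":0,"ty":0,"tz":-7,"spin":0},{"grip":1,"tx":0,"ty":0,"tz":-10,"spin":0},{"grip":1,"tx":0,"ty":0,"tz":-10.5,"spin":0}]' | grep -E "pos|force:|gap"
python3 - <<'E'
from h import *
go([.4255,-.3228,.24])
g=cam('side'); cv2.imwrite('pics/full_side6.png',g['image']);cv2.imwrite('pics/c6.png',cv2.resize(g['image'][205:265,310:390],(800,600),interpolation=2))
E
```

```text
ee_pos: [0.5203, -0.0235, 0.1282]
force: [0.1, -0.4, -0.8]
finger_gap: 0.0827
grip_force: 0.0
ee_pos: [0.522, -0.024, 0.2396]
force: [0.3, -0.1, -0.1]
finger_gap: 0.0856
grip_force: 0.0
tool shift cm [  9.64 -29.89  -0.05] yaw 179.98 tcp [ 0.522  -0.024   0.2396]
```

View pics/c6.png

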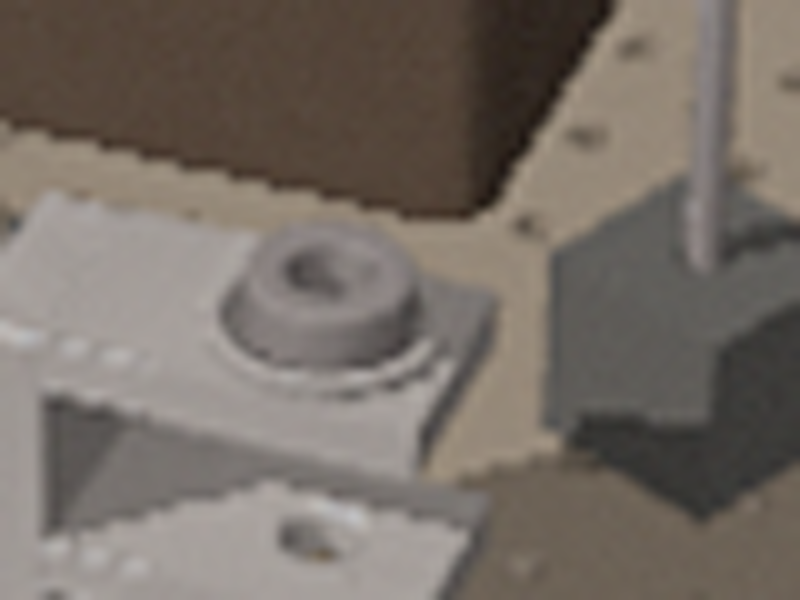

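The collar sits flat in the nest, with the rim visible evenly round it. Next is the thick rod.

```bash

python3 -m handwheel '[{"grip":1,"tx":1.2,"ty":-3.8,"tz":0,"spin":0},{"grip":1,"tx":2.4,"ty":-7.6,"tz":0,"spin":0},{"grip":1,"tx":3.6,"ty":-11.4,"tz":0,"spin":0},{"grip":1,"tx":4.8,"ty":-15.2,"tz":0,"spin":0},{"grip":1,"tx":6,"ty":-19,"tz":0,"spin":0}]' | grep -E "pos|force:"
python3 -m handwheel '[{"grip":1,"tx":1.2,"ty":-3.8,"tz":0,"spin":0},{"grip":1,"tx":2.4,"ty":-7.6,"tz":0,"spin":0},{"grip":1,"tx":3.5,"ty":-10.9,"tz":0,"spin":0},{"grip":1,"tx":3.5,"ty":-10.9,"tz":0,"spin":0},{"grip":1,"tx":3.5,"ty":-10.9,"tz":0,"spin":0}]' | grep -E "pos|force:"
python3 - <<'E'
from h import *
go([.4258,-.323,.152])
E
```

```text
ee_pos: [0.4591, -0.2147, 0.2328]
force: [0.8, 0.5, -0.1]
grip_force: 0.0
ee_pos: [0.4241, -0.3236, 0.2323]
force: [0.4, 0.6, 0.8]
grip_force: 0.0
tool shift cm [-0.18  0.05  8.03] yaw 179.79 tcp [ 0.4241 -0.3236  0.2323]
```

```bash

python3 -m handwheel '[{"grip":1,"tx":-0.2,"ty":0.05,"tz":2,"spin":0},{"grip":1,"tx":-0.2,"ty":0.05,"tz":5,"spin":0},{"grip":1,"tx":-0.2,"ty":0.05,"tz":7.5,"spin":0},{"grip":1,"tx":-0.2,"ty":0.05,"tz":8,"spin":0},{"grip":1,"tx":-0.2,"ty":0.05,"tz":8,"spin":0}]' | grep -E "pos|force:"
python3 -m handwheel '[{"grip":0.6,"tx":0,"ty":0,"tz":0,"spin":0},{"grip":0.6,"tx":0,"ty":0,"tz":0,"spin":0}]' | grep -E "pos|force:|gap"
python3 - <<'E'
from h import *
go([.4258,-.323,.152])
g=cam('side'); t=cam('top'); 
u,v=map(int,proj(g,[.426,-.323,.17]));a,b=map(int,proj(t,[.426,-.323,.17]))
cv2.imwrite('pics/c7.png',np.hstack([cv2.resize(g['image'][v-30:v+30,u-20:u+20],(400,600),interpolation=2),cv2.resize(t['image'][b-30:b+30,a-20:a+20],(400,600),interpolation=2)]))
E
```

```text
ee_pos: [0.4267, -0.3198, 0.1515]
force: [-0.1, 1.0, -0.0]
grip_force: 0.0
ee_pos: [0.428, -0.3222, 0.1553]
force: [-1.7, -0.8, -0.0]
finger_gap: 0.064
grip_force: 0.0
tool shift cm [ 0.22 -0.08  0.33] yaw -179.99 tcp [ 0.428  -0.3222  0.1553]
```

```bash

python3 -m handwheel '[{"grip":0.6,"tx":0.2,"ty":-0.1,"tz":0.3,"spin":0},{"grip":0.5,"tx":0.2,"ty":-0.1,"tz":0.3,"spin":0},{"grip":0.4,"tx":0.2,"ty":-0.1,"tz":0.3,"spin":0},{"grip":0.4,"tx":0.2,"ty":-0.1,"tz":0.3,"spin":0}]' | grep -E "pos|force:|gap"
python3 -m handwheel '[{"grip":0.3,"tx":0,"ty":0,"tz":0,"spin":0},{"grip":0.2,"tx":0,"ty":0,"tz":0,"spin":0},{"grip":0,"tx":0,"ty":0,"tz":0,"spin":0},{"grip":0,"tx":0,"ty":0,"tz":0,"spin":0},{"grip":0,"tx":0,"ty":0,"tz":0,"spin":0}]' | grep -E "pos|force:|gap"
```

```text
ee_pos: [0.4251, -0.323, 0.1504]
force: [0.6, -0.0, -0.1]
finger_gap: 0.0344
grip_force: 0.0
ee_pos: [0.4253, -0.3232, 0.1506]
force: [0.2, -1.3, 1.6]
finger_gap: 0.0244
grip_force: 59.1
```

```bash

python3 -m handwheel '[{"grip":0,"tx":0,"ty":0,"tz":-0.5,"spin":0},{"grip":0,"tx":0,"ty":0,"tz":-1.5,"spin":0},{"grip":0,"tx":0,"ty":0,"tz":-3,"spin":0},{"grip":0,"tx":0,"ty":0,"tz":-4.5,"spin":0},{"grip":0,"tx":0,"ty":0,"tz":-6,"spin":0}]' | grep -E "pos|force:|gap"
python3 -m handwheel '[{"grip":0,"tx":0,"ty":0,"tz":-2.5,"spin":0},{"grip":0,"tx":0,"ty":0,"tz":-5,"spin":0},{"grip":0,"tx":0,"ty":0,"tz":-7.5,"spin":0},{"grip":0,"tx":0,"ty":0,"tz":-10,"spin":0},{"grip":0,"tx":0,"ty":0,"tz":-11,"spin":0}]' | grep -E "pos|force:|gap|ori"
python3 -m handwheel '[{"grip":0,"tx":0.1,"ty":3,"tz":0,"spin":0},{"grip":0,"tx":0.1,"ty":6,"tz":0,"spin":0},{"grip":0,"tx":0.1,"ty":9,"tz":0,"spin":0},{"grip":0,"tx":0.1,"ty":12,"tz":0,"spin":0},{"grip":0,"tx":0.1,"ty":15,"tz":0,"spin":0}]' | grep -E "pos|force:|gap"
python3 -m handwheel '[{"grip":0,"tx":0,"ty":3,"tz":0,"spin":0},{"grip":0,"tx":0,"ty":6,"tz":0,"spin":0},{"grip":0,"tx":-2,"ty":9,"tz":0,"spin":0},{"grip":0,"tx":-5,"ty":12,"tz":0,"spin":0},{"grip":0,"tx":-8,"ty":14.5,"tz":0,"spin":0}]' | grep -E "pos|force:|gap"
python3 -m handwheel '[{"grip":0,"tx":-1,"ty":0.4,"tz":0,"spin":0},{"grip":0,"tx":-1.5,"ty":0.4,"tz":0,"spin":0},{"grip":0,"tx":-1.5,"ty":0.4,"tz":0,"spin":0},{"grip":0,"tx":-1.5,"ty":0.4,"tz":0,"spin":0}]'
python3 - <<'E'
from h import *
go([.5200,-.0235,.31])
E
```

```text
ee_pos: [0.425, -0.3225, 0.2115]
force: [-0.1, -0.1, -1.7]
finger_gap: 0.0246
grip_force: 59.1
ee_pos: [0.4255, -0.323, 0.3246]
orientation: [[-1.0, 0.0, 0.003], [0.0, 1.0, -0.003], [-0.003, -0.003, -1.0]]
force: [-0.7, -1.5, -1.9]
finger_gap: 0.0245
grip_force: 59.2
ee_pos: [0.4237, -0.1713, 0.3209]
force: [0.4, 0.5, -1.9]
finger_gap: 0.0249
grip_force: 59.4
ee_pos: [0.5046, -0.0255, 0.3218]
force: [-0.2, -2.3, -0.7]
finger_gap: 0.0245
grip_force: 59.4
t: 14.25
ee_pos: [0.5187, -0.0245, 0.3205]
orientation: [[-1.0, 0.001, -0.001], [0.001, 1.0, -0.0], [0.001, -0.0, -1.0]]
force: [0.6, -0.3, -1.5]
finger_gap: 0.0245
grip_force: 59.5
tool shift cm [-0.13  0.1   1.05] yaw 179.95 tcp [ 0.5187 -0.0245  0.3205]
```

```bash

python3 -m handwheel '[{"grip":0,"tx":-0.1,"ty":0.1,"tz":1,"spin":0},{"grip":0,"tx":-0.1,"ty":0.1,"tz":2,"spin":0},{"grip":0,"tx":-0.1,"ty":0.1,"tz":2.5,"spin":0},{"grip":0,"tx":-0.1,"ty":0.1,"tz":2.5,"spin":0},{"grip":0,"tx":-0.1,"ty":0.1,"tz":2.5,"spin":0}]'
python3 - <<'E'
from h import *
go([.5200,-.0235,.31])
s=readout.observe()['ee_pos']
g=cam('side'); print('pred foot',proj(g,s-[0,0,.1406]),'pred shaft top',proj(g,s+[0,0,.0044]),'collar bore top',proj(g,[.52,-.0235,.138]))
cv2.imwrite('pics/c8.png',cv2.resize(g['image'][150:250,310:376],(528,800)[:2] if 0 else (396,600),interpolation=2))
E
```

```text
t: 14.67
ee_pos: [0.5197, -0.0231, 0.2948]
orientation: [[-1.0, 0.001, -0.001], [0.001, 1.0, 0.0], [0.001, 0.0, -1.0]]
force: [0.9, 0.3, -1.1]
finger_gap: 0.0241
grip_force: 59.5
tool shift cm [-0.03 -0.04 -1.52] yaw 179.95 tcp [ 0.5197 -0.0231  0.2948]
pred foot (np.float64(341.74248748044295), np.float64(225.07466048002127)) pred shaft top (np.float64(342.69123810330143), np.float64(169.0580437068275)) collar bore top (np.float64(341.5712639073193), np.float64(230.75388649105727))
```

View pics/c8.png

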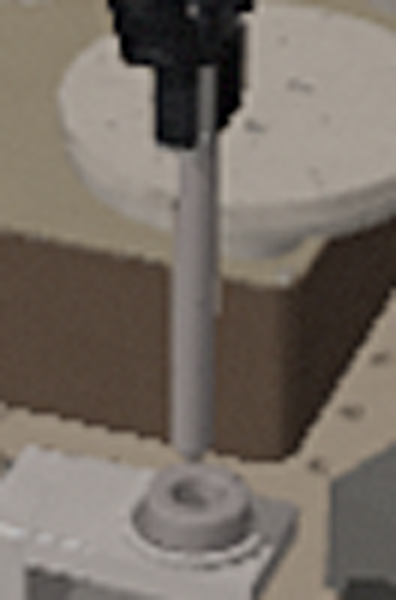

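The foot at (341.7,226) matches the prediction and lines up with the collar bore at u ≈ 341.4. The rod is straight, so I'll thread it.

```bash

python3 -m handwheel '[{"grip":0,"tx":0,"ty":0,"tz":0.7,"spin":0},{"grip":0,"tx":0,"ty":0,"tz":1.4,"spin":0},{"grip":0,"tx":0,"ty":0,"tz":2.1,"spin":0},{"grip":0,"tx":0,"ty":0,"tz":2.8,"spin":0},{"grip":0,"tx":0,"ty":0,"tz":2.8,"spin":0}]' | grep -E "pos|force:"
python3 -m handwheel '[{"grip":0,"tx":0,"ty":0,"tz":0.5,"spin":0},{"grip":0,"tx":0,"ty":0,"tz":1,"spin":0},{"grip":0,"tx":0,"ty":0,"tz":1.3,"spin":0},{"grip":0,"tx":0,"ty":0,"tz":1.3,"spin":0}]' | grep -E "pos|force:"
```

```text
ee_pos: [0.5196, -0.0227, 0.2652]
force: [0.9, -0.1, -1.8]
grip_force: 59.5
ee_pos: [0.52, -0.0229, 0.2534]
force: [-0.2, 1.0, -2.6]
grip_force: 59.5
```

```bash

python3 -m handwheel '[{"grip":0,"tx":0,"ty":-0.03,"tz":0.5,"spin":0},{"grip":0,"tx":0,"ty":-0.03,"tz":1,"spin":0},{"grip":0,"tx":0,"ty":-0.03,"tz":1.5,"spin":0},{"grip":0,"tx":0,"ty":-0.03,"tz":2,"spin":0},{"grip":0,"tx":0,"ty":-0.03,"tz":2,"spin":0}]' | grep -E "pos|force:"
python3 -m handwheel '[{"grip":0,"tx":0,"ty":0,"tz":0.6,"spin":0},{"grip":0,"tx":0,"ty":0,"tz":1.2,"spin":0},{"grip":0,"tx":0,"ty":0,"tz":1.8,"spin":0},{"grip":0,"tx":0,"ty":0,"tz":2.2,"spin":0},{"grip":0,"tx":0,"ty":0,"tz":2.2,"spin":0}]' | grep -E "pos|force:"
python3 -m handwheel '[{"grip":0,"tx":0,"ty":0,"tz":0,"spin":0}]'
```

```text
ee_pos: [0.5199, -0.0232, 0.2329]
force: [-0.9, -1.0, -1.3]
grip_force: 59.5
ee_pos: [0.5198, -0.0232, 0.211]
force: [0.1, -0.1, -1.7]
grip_force: 59.5
t: 16.38
ee_pos: [0.5201, -0.0232, 0.2119]
orientation: [[-1.0, 0.0, -0.001], [0.0, 1.0, 0.0], [0.001, 0.0, -1.0]]
force: [-0.4, -0.1, -1.8]
finger_gap: 0.0244
grip_force: 59.5
```

Foot is at about z = 0.071, between the arms, with no contact. Continuing down to a foot height of about 0.028.

```bash

python3 -m handwheel '[{"grip":0,"tx":0,"ty":0,"tz":0.4,"spin":0},{"grip":0,"tx":0,"ty":0,"tz":0.8,"spin":0},{"grip":0,"tx":0,"ty":0,"tz":1.2,"spin":0},{"grip":0,"tx":0,"ty":0,"tz":1.6,"spin":0},{"grip":0,"tx":0,"ty":0,"tz":1.8,"spin":0}]' | grep -E "pos|force:"
python3 -m handwheel '[{"grip":0,"tx":0,"ty":0,"tz":0.5,"spin":0},{"grip":0,"tx":0,"ty":0,"tz":1,"spin":0},{"grip":0,"tx":0,"ty":0,"tz":1.5,"spin":0},{"grip":0,"tx":0,"ty":0,"tz":2,"spin":0},{"grip":0,"tx":0,"ty":0,"tz":2.5,"spin":0}]' | grep -E "pos|force:"
python3 -m handwheel '[{"grip":0,"tx":0,"ty":0,"tz":0,"spin":0},{"grip":0,"tx":0,"ty":0,"tz":0,"spin":0},{"grip":0,"tx":0,"ty":0,"tz":0,"spin":0},{"grip":0,"tx":0,"ty":0,"tz":0,"spin":0},{"grip":0,"tx":0,"ty":0,"tz":0,"spin":0}]'
```

```text
ee_pos: [0.5201, -0.0232, 0.1935]
force: [-1.2, -0.8, -1.1]
grip_force: 59.6
ee_pos: [0.5202, -0.0233, 0.1687]
force: [-1.8, -2.2, -0.7]
grip_force: 59.7
t: 17.63
ee_pos: [0.5202, -0.0232, 0.1693]
orientation: [[-1.0, 0.0, -0.0], [0.0, 1.0, -0.0], [0.0, -0.0, -1.0]]
force: [-2.5, -0.8, -3.9]
finger_gap: 0.0244
grip_force: 59.4
```

```bash
python3 - <<'E'
from h import *
a=cv2.imread('pics/full_side6.png').astype(int); g=cam('side'); b=g['image'].astype(int)
d=np.abs(a-b).max(2)
print('collar lower half diff',d[236:243,331:352].mean(), 'foot gap px (lower arm underside to base) diff', proj(g,[.52,-.0235,.036]))
u,v=map(int,proj(g,[.52,-.0235,.036])); print(d[v-4:v+6,u-8:u+9])
print(d[220:246,325:358].max(1))
s=readout.observe();print(s['ee_pos'],s['force'],s['grip_force'])
E
```

```text
collar lower half diff 3.054421768707483 foot gap px (lower arm underside to base) diff (np.float64(340.9839781241675), np.float64(265.6157766726833))
[[2 2 1 2 0 3 2 0 7 8 6 2 3 1 6 4 1]
 [1 3 3 2 4 2 3 0 1 3 4 4 3 1 4 1 4]
 [2 4 1 4 3 1 0 2 0 3 3 4 2 1 1 3 3]
 [2 2 5 3 1 2 1 3 2 1 2 2 2 2 3 2 2]
 [3 2 4 2 2 4 4 3 2 2 1 2 2 4 2 2 4]
 [2 2 3 2 2 3 3 2 2 3 1 4 3 4 5 3 1]
 [1 3 1 1 1 2 2 1 4 1 2 0 3 2 1 4 3]
 [3 5 2 4 3 2 1 3 1 1 2 1 3 2 1 1 3]
 [4 1 3 1 3 2 5 2 4 0 4 3 2 4 2 3 2]
 [4 3 1 1 2 4 0 4 2 2 2 2 3 3 2 2 2]]
[61 63 70 60 45 45 55 43 46 61 59 59 60 56 16 12 11  6 18 15 13  6  4  5
  4  4]
[ 0.52019231 -0.02323298  0.16931356] [-1.43739117 -1.150442   -2.97651561] 59.43645101389848
```

```bash
python3 -c "
from rig import arm
print(arm.finish_job())"
```

```text
the job is handed in; nothing more can be done
None
```

I handed the job in at about 18 s: the large collar lies flat in its nest, and the thick rod is held upright through the collar and both bushings. By the arm's reading its foot is about 29 mm above the stand's underside; the side camera couldn't see it there. Forces stayed low throughout, I didn't check the bystanders in a final picture, and no verdict was returned.

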